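Clip a roughness reference plate into the tester's holder

ROBOT

A 6-joint arm with a two-finger parallel gripper is mounted at the origin on the work surface. World frame = base frame: x ahead of the robot, y to its left, z up, the work surface at z = 0. Lengths are in m, angles in rad, forces in N, time in s.
With the tool pointing down it reaches from about 0.35 to 0.95 m from the base axis. Payload 17.4 kg.
Tool frame: the origin (TCP) lies midway between the tips of the shut fingers; the grasp point (between the pads) lies 19 mm behind it; z points along the fingers, y is the line along which they close (so a half turn about z gives the same grasp; the last joint's range is limited). The gripper opens to 93 mm and grips with 3 to 60 N. Pads are 15 mm wide; open, the fingers measure 128 mm over their backs; the gripper's body (75 mm by 188 mm) begins 65 mm behind the grasp point.
Start: joints at [-1.154, 0.116, 1.442, -0, 1.584, -0.038], TCP at [0.297, -0.606, 0.219] pointing down, gripper open.
Joint ranges: [-2.83, 2.83], [-0.83, 2.19], [0.07, 2.5], [-1.14, 4.28], [0.01, 3], [-2.97, 2.97]. Speed limits (rad/s): [1.89, 1.89, 2.22, 3.14, 3.14, 3.14].

INTERFACE

Orientations are given as a unit quaternion [x, y, z, w].
In Python, from workcell import * gives the robot as it stands.
- The arm moves only by the tool jog_arm, never from a script. Its argument "moves" is a list of rows, each a list of 3 entries, a list of its own where there are three numbers: the shift along the tool's x, y, z in m, then the turn about the tool's z in degrees, then the closure, from -1 (fully open) to 1 (shut). A call has 1 to 12 rows; each row shifts and turns the commanded pose from where the row before left it, along the tool's axes as they then stand; what a row does not reach is not made up. A row lasts 1/8 s, in which the tool goes at most 62.5 mm and 10.7 degrees, less where a joint would pass 70% of its speed; a pose out of reach is approached as far as the arm can. A call with a gripper value outside its range is refused whole. The fingers move at their own pace and stop on an object; the grip force is fixed at half the most. Time passes only in rows, so rows that do not move let the fingers close. It gives the time, the measured TCP pose, the force, the opening and the grip force at its end, in the units of the state.
- state(): the state, without advancing time (a new reading comes with each control period).
- grab_frame(name): name is "side" or "top" or "wrist"; returns a dict with "color" (420x560x3 uint8, blue, green, red), "z_map" (420x560 float32, m along the optical axis (not along the pixel's ray), 0 where there is no reading), "camera_matrix" (3x3 intrinsics, pixels), "k1" (the pictures are not rectified: a ray, as slopes to the right and down, at radius r is drawn at 1 + k1 r^2 times it, then the intrinsics apply), "world_to_cam" (4x4, takes a point from world to camera coordinates). Camera axes: x right, y up, looking along -z (the intrinsics and any distortion apply to the point x, -y, -z); pixel columns grow to the right and rows downward; lengths in m; the calibration is good to about 2 mm. A picture is of the moment at which its call begins.
- hand_in(): hands the job in; it is judged then, once.
The state is a dict: "time_s": time; "q": joint angles; "qvel": joint speeds; "tau": joint torques, N m; "tool_pos": TCP position; "tool_rot": TCP orientation; "force": force on the tool from outside, world axes, zero at the start; "moment": the same for the moment, N m; "grip_width": opening from 0.0 (shut) to 1.0 (fully open); "grasp_force": force on a finger pad.
Only numpy, scipy, OpenCV 4.12 (cv2) and the standard library are available. Lean on these libraries where they do the work, as an engineer would, in place of code of your own. Each camera call takes 0.05 s, during which the arm holds its last target. There are 200 camera calls.

TASK

Load the steel reference plate into the roughness tester's holder: lift the spring clip by its black ball until it stays up by itself, slide the plate, plain end first and ruled patch up, in between the guide strips beneath the clip, and press it lightly but fully home against the brass stop. Then bring the clip down under control until its nose rests on the plate and let go; never let the clip snap down onto the plate, never ram the plate against the stop or the holder, and leave the small wooden case and the ring weights where they are.

Things in the scene. Friction and masses are not known exactly. Their poses are not given: they have to be found in the camera images.
- holder: Fixed unit: black granite slab (210 x 230 mm, top at z 40 mm) with an aluminium plate holder; grey drive unit parked on its +y side (y 64 to 110 mm, top at z 76 mm). Origin on the bench, on the holder's centre line; x = the way the plate is pushed in, y left of it, z up. The plate slides on a level slideway at z = 60 mm: free-standing tongue, then between guide strips to a brass stop.
- tongue (a point): Middle of the top of the loading tongue, 72 x 26 mm, at holder x -44 mm, z 60 mm; it runs from x -80 to -8 mm. The plate overhangs it by 7 mm each side, so fingers can hold the plate's edges beside it; 20 mm clear below, down to the slab. The slideway runs on at the same height through a wide bed (86 mm, 1 mm lower) from x = -8 mm.
- mouth (a point): On the plate's bearing surface where the two steel guide strips begin (holder x -8, z 60 mm). Strips 6 mm high, 43 mm apart inside, to x = +24 mm; flares widen their mouth to 49 mm at x -20 mm. Behind, under the clip's arm, a rigid brass stop bar 8 mm high lies square across: its face is clamped anywhere from x 26 to 46 mm, not measured; see or feel it. Press it with 2 to 8 N.
- clip (a joint): Clip angle, rad. 0 = down on the empty holder (nose 2 mm above the slideway); about 0.08 = on the plate; 0.9 = fully up, at its limit. Coil springs work over centre: below about 0.55 they pull it down (3 N at nose or ball, fading towards 0.55), above it they pull it up and it stays up. Let go below 0.5 it snaps down hard; going down it pulls on the hand until the nose bears on the plate.
- pivot (a point): Middle of the clip's hinge pin: holder x 85, z 81 mm, pin along the holder's y. From here the steel arm, 14 mm wide, reaches towards the holder's -x, over the stop; growing angle lifts its free end.
- ball (a point): Centre of the clip's black ball knob, 20 mm across, on an 8 mm stem. At clip angle q it lies 68 cos q - 28 sin q mm from the pivot towards holder -x and 68 sin q + 28 cos q mm above it; at q = 0 its centre stands 25 mm above the arm. Fingers closing along the holder's y can pinch it from above; it can turn between them.
- nose (a point): Lowest point of the white nose pad (14 mm wide) under the clip's free end, which presses on the plate: 73 mm from the pivot towards holder -x and 19 mm below it at angle 0. When down it stands at holder x 12 mm. It must not strike or press the plate hard (under 15 N).
- plate: Flat bright steel reference plate, 100 x 40 x 8 mm, 0.2 to 0.31 kg; copper-coloured ruled patch 34 x 30 mm on top, 14 mm from the middle towards the trailing end. Origin: centre of its underside; x along the 100 mm length to the plain end, which goes in first; z up. Starts patch up on a 3 mm rubber mat, left or right. When home its last 46 to 66 mm stand out of the strips, over the tongue.
- plate_lead (a point): Middle of the plate's plain end face: 50 mm from the plate's centre along its x, at half its thickness (4 mm).
- case: Small wooden case, 55 x 34 x 31 mm, loose on the granite at the holder's -y side, at least 65 mm from the centre line. Origin: centre of its underside. Leave alone.
- weight0: Loose steel ring weight, 60 mm across, 12 mm high, in a red tray (150 x 110 x 22 mm) on the other side from the mat. Origin: centre of its underside. Leave alone.
- weight1: Second such ring weight in the tray. Leave alone.
There are look-alikes about, which are no part of the job. Leave any blue look-alike of the plate alone.

How it is judged:
On the way, in this order (a step that is already met when the one before it is completed fails the run):
1. the clip is lifted past its centre until it stands up (value of joint clip above 0.75 rad), for 0.2 s.
2. with the clip up, the plate is pressed home against the brass stop, plain end first (at least 1 N) (contact force between plate and stop_c0 above 1 N and distance between plate_lead and stop_c0 below 0.0085 m and value of joint clip above 0.75 rad), for 0.1 s.
3. the clip is brought down onto the plate (contact force between clip and plate above 1 N and value of joint clip below 0.13 rad), for 0.2 s.
At the end, for the whole second after the job is handed in: The plate lies flat, patch up, between the guide strips with its plain end against the brass stop (gap under about 2 mm), at rest; the clip is down with its nose pressing on the plate (more than 1 N) (all of step 3 and value of joint clip above 0.05 rad and distance between plate_lead and stop_c0 below 0.0085 m and angle between plate's own z axis and vertical below 0.05 rad and height (world z) of plate between 0.057 and 0.063 m and linear speed of plate below 0.01 m/s); the robot touches nothing.
It fails at once if with the plate in, the clip snaps down (faster than 5 rad/s) or presses the plate with more than 15 N ((velocity of joint clip below -5 rad/s and x of plate_lead in the frame of holder above 0.018 m and horizontal distance between plate_lead and mouth below 0.06 m) or contact force between clip and plate above 15 N).
It fails at once if the plate is rammed against the stop (more than 12 N) (contact force between plate and stop_c0 above 12 N).
It fails at once if the plate is rammed against the holder (more than 30 N) (contact force between plate and holder above 30 N).
It fails at once if the wooden case or a ring weight is displaced (more than 15 mm) (distance of any of case, weight0, weight1 from where it was at the start of the episode above 0.015 m).
It also fails if it takes over 72 s, if anything falls off the work surface, if the arm or the gripper's body presses on something with over 40 N, if the wrist force passes 120 N, or if a joint passes its speed limit or range.

## Working session

There is one attempt and no reset: what is moved stays moved. The work goes in short steps, Python scripts to look and compute and a tool call to move; the robot and the scene stay as the last step left them, time stands still between calls to the robot, and variables do not carry over. Pictures are saved under pics/ and viewed, at most 10 in all, crops included, and the job is handed in when it is done.

Besides the shell and the picture viewer there is one more tool, called after "Request:" as name(argument=value, ...) on one line, values as JSON. jog_arm: Moves the arm, as the interface text tells. Its arguments: {"type":"object","properties":{"moves":{"type":"array","items":{"type":"array"}}},"required":["moves"]}

```bash
mkdir -p pics
cat > h.py <<'E'
from workcell import *
import numpy as np, cv2
def cap(n, f=None):
    d=grab_frame(n); np.savez(f'{n}.npz',**d)
    if f: cv2.imwrite(f'pics/{f}.png',d['color'])
    return d
def load(n): return dict(np.load(f'{n}.npz'))
def world(d,u,v,zw=None):
    """pixel -> world; with depth map, or on plane z=zw"""
    K=d['camera_matrix'];k=float(d['k1'])
    a=np.array([(u-K[0,2])/K[0,0],(v-K[1,2])/K[1,1]])
    s=cv2.undistortPoints(np.array([[[u,v]]],float),K,np.array([k,0,0,0.]))[0,0]
    T=np.linalg.inv(d['world_to_cam']); r=T[:3,:3]@np.array([s[0],-s[1],-1]); o=T[:3,3]
    t=(zw-o[2])/r[2] if zw is not None else d['z_map'][int(round(v)),int(round(u))]
    return o+t*r
def pix(d,p):
    c=d['world_to_cam']@np.append(p,1); x,y=c[0]/-c[2],-c[1]/-c[2]; f=1+float(d['k1'])*(x*x+y*y)
    K=d['camera_matrix']; return K[0,0]*x*f+K[0,2],K[1,1]*y*f+K[1,2]
E
python3 - <<'E'
from h import *
a=cap('top','top0'); b=cap('side','side0'); s=state(); print(s['tool_pos'],s['tool_rot'],s['time_s'],s['force'])
E
```

```text
[ 0.29641493 -0.60622721  0.21799961] [ 9.74259683e-01  2.25428028e-01 -9.57243605e-05 -5.15513946e-04] 0.1 [ 0.31848533  0.57321187 -0.23929511]
```

View pics/top0.png

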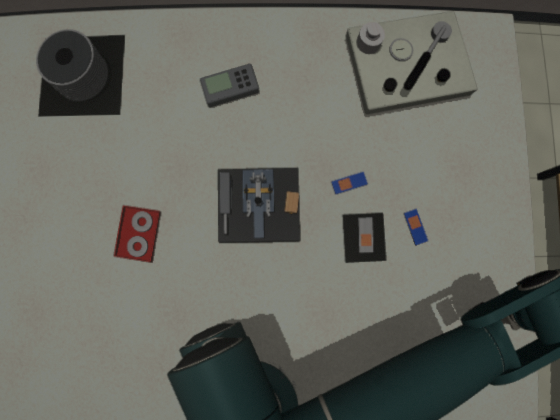

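View pics/side0.png

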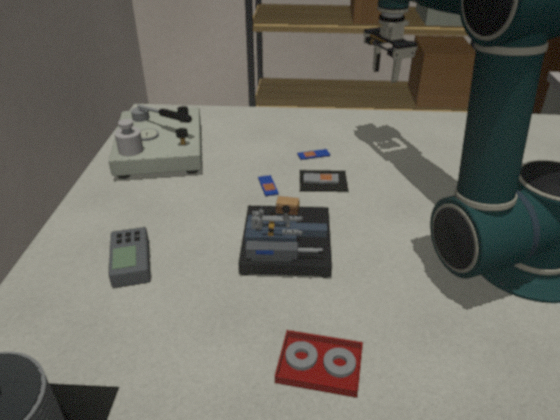

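Top view: the bright plate with the copper patch is on the black mat at (366,235). Its patch is nearer the robot and its plain end points up the picture. Blue look-alikes are at (349,183) and (416,227), and I'll leave both alone. The holder is at (259,205), with the tongue towards the robot. The case is at (292,202) and the tray at (137,233). I choose the grey plate and will check it in one close crop.

Run:
```python
from h import *
d=load('top'); im=d['color'][160:270,210:435]; cv2.imwrite('pics/crop0.png',cv2.resize(im,None,fx=3.5,fy=3.5,interpolation=cv2.INTER_CUBIC))
for n,p in dict(patch=(366,240),plate=(366,229),slabTL=(220,170),slabTR=(298,169),slabBR=(299,241),slabBL=(220,241),ball=(258,200),tongue=(259,232),case=(292,202),mat=(350,250)).items(): print(n,world(d,*p).round(4))
T=np.linalg.inv(d['world_to_cam']);print(T.round(3),d['camera_matrix'],d['k1'])
# slab mask: dark, z ~0.04 ; plate mask
vv,uu=np.mgrid[150:270,205:440]
P=np.array([world(d,u,v) for u,v in zip(uu.ravel(),vv.ravel())]); np.savez('pts.npz',P=P,u=uu.ravel(),v=vv.ravel(),c=d['color'][vv.ravel(),uu.ravel()])
u=uu.ravel();m=(u<310)&(P[:,2]>.03)&(P[:,2]<.13)
r=cv2.minAreaRect(P[m][:,:2].astype(np.float32));print('slab',r)
m=(u>310)&(P[:,2]>.007)&(P[:,2]<.016)
c=np.load('pts.npz')['c'].astype(int)
m2=(u>346)&(u<384)&(uu.ravel()<386)&(vv.ravel()>215)&(vv.ravel()<255)&(c.max(1)>70)
print('plate',cv2.minAreaRect(P[m2][:,:2].astype(np.float32)),np.median(P[m2][:,2]),m2.sum())
```

```text
patch [ 0.4712 -0.3345  0.0114]
plate [ 0.5027 -0.3352  0.0122]
slabTL [0.6703 0.0813 0.0403]
slabTR [ 0.673  -0.1405  0.0368]
slabBR [ 0.4702 -0.1429  0.0029]
slabBL [0.4689 0.0798 0.0375]
ball [ 0.5722 -0.0283  0.1233]
tongue [ 0.4923 -0.0296  0.0563]
case [ 0.5726 -0.1205  0.0781]
mat [ 0.4435 -0.2894  0.001 ]
[[-0.005  0.991 -0.133  0.381]
 [-1.    -0.004  0.007 -0.056]
 [ 0.007  0.133  0.991  1.488]
 [ 0.     0.     0.     1.   ]] [[519.48010209   0.         272.27520398]
 [  0.         519.48010209 202.97157095]
 [  0.           0.           1.        ]] -0.14793808762647748
slab ((0.5736241340637207, -0.027725286781787872), (0.2108638733625412, 0.2299421727657318), 1.0415241718292236)
plate ((0.46470850706100464, -0.22137928009033203), (0.10001488029956818, 0.35674792528152466), 11.291603088378906) 0.010948789866793707 473
```

View pics/crop0.png

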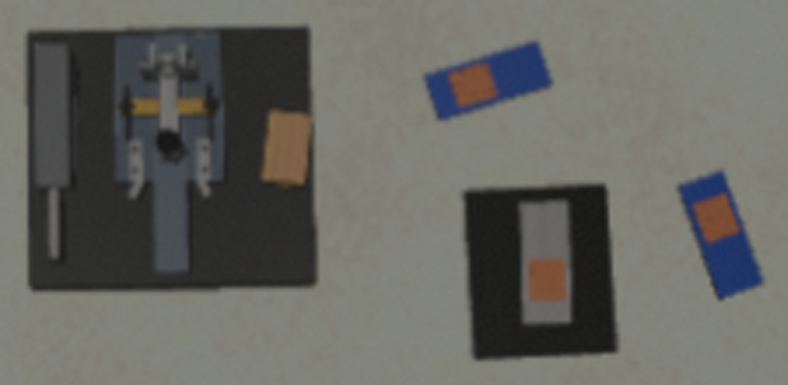

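The crop confirms it: grey plate (545,262) on the mat with the patch at (547,281), and only blue decoys nearby. The clip ball is at (168,141), the brass bar at (168,107) and the case at (287,148). Next I align the tool with the holder and move over it for a wrist view.

Request:
jog_arm(moves=[[[0,0,-0.01],8.35,-1],[[0,0,-0.01],8.35,-1],[[0.0,0,-0.01],8.35,-1],[[0.022,-0.055,0],0,-1],[[0.022,-0.055,0],0,-1],[[0.022,-0.055,0],0,-1],[[0.022,-0.055,0],0,-1],[[0.022,-0.055,0],0,-1],[[0.022,-0.055,0],0,-1],[[0.022,-0.055,0],0,-1]])

```text
time_s: 1.35
tool_pos: [0.4439, -0.2169, 0.2485]
tool_rot: [1.0, 0.009, 0.0, -0.0]
force: [1.1, -0.3, -0.2]
grip_width: 1.002
grasp_force: 0.0
```

Request:
jog_arm(moves=[[[0.02,-0.055,0],0,-1],[[0.02,-0.055,0],0,-1],[[0.02,-0.055,0],0,-1],[[0,-0.02,0],0,-1],[[0,0,0],0,-1],[[0,0,0],0,-1]])

```text
time_s: 2.1
tool_pos: [0.5003, -0.0333, 0.2485]
tool_rot: [1.0, 0.009, -0.0, 0.0]
force: [-0.5, -0.6, 0.3]
grip_width: 1.001
grasp_force: 0.0
```

Run:
```python
from h import *
d=cap('wrist','w0'); s=state(); print(s['tool_pos'],s['tool_rot'],s['time_s'],s['force']); print(np.linalg.inv(d['world_to_cam']).round(3))
```

```text
[ 0.50034002 -0.03355468  0.24855527] [ 9.99965024e-01  8.36288674e-03 -7.55944755e-05  8.61080593e-05] 2.15 [-0.13853518 -0.01278971 -0.36908744]
[[ 0.017  0.961  0.275  0.577]
 [-1.     0.016  0.006 -0.031]
 [ 0.001 -0.275  0.961  0.415]
 [ 0.     0.     0.     1.   ]]
```

View pics/w0.png

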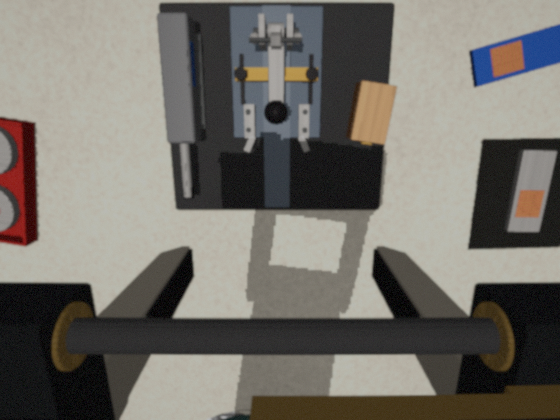

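The wrist view shows the ball at (276,112), strips at (249,120) and (304,120), brass bar at y≈74, tongue (277,170), case (373,112) and the plate (530,190). Now I fit the geometry from depth.

Run:
```python
from h import *
d=load('wrist'); K=d['camera_matrix']
def cloud(u0,u1,v0,v1):
    vv,uu=np.mgrid[v0:v1,u0:u1]; uv=np.stack([uu.ravel(),vv.ravel()],1)
    P=np.array([world(d,u,v) for u,v in uv]); return uv,P,d['color'][uv[:,1],uv[:,0]].astype(int)
uv,P,c=cloud(150,405,0,215)
z=P[:,2]
r=cv2.minAreaRect(P[(z>.033)&(z<.12)][:,:2].astype(np.float32)); print('slab',r)
# tongue
m=(abs(z-.060)<.004)&(uv[:,1]>150)&(uv[:,1]<210)&(abs(uv[:,0]-277)<25)
T=P[m]; print('tongue',m.sum(),cv2.minAreaRect(T[:,:2].astype(np.float32)),T[:,2].mean())
# ball: sphere fit
m=(z>.1)&(abs(uv[:,0]-276)<14)&(abs(uv[:,1]-112)<14)
B=P[m]; A=np.c_[2*B,np.ones(len(B))]; s=np.linalg.lstsq(A,(B**2).sum(1),rcond=None)[0]
print('ball',len(B),s[:3],np.sqrt(s[3]+s[:3]@s[:3]),B[:,2].max())
# brass
hsv=cv2.cvtColor(d['color'],cv2.COLOR_BGR2HSV)[uv[:,1],uv[:,0]]
m=(hsv[:,1]>150)&(hsv[:,0]>12)&(hsv[:,0]<28)&(uv[:,1]>55)&(uv[:,1]<95)&(abs(z-.068)<.006)
Q=P[m]; print('brass',m.sum(),cv2.minAreaRect(Q[:,:2].astype(np.float32)),np.percentile(Q[:,0],[2,50,98]),Q[:,2].mean(), 'pix v',uv[m][:,1].min(),uv[m][:,1].max())
# strips z ~.066
for lo,hi in((240,258),(296,314)):
    m=(abs(z-.066)<.003)&(uv[:,0]>lo)&(uv[:,0]<hi)&(uv[:,1]>100)&(uv[:,1]<136)
    Q=P[m];print('strip',m.sum(),cv2.minAreaRect(Q[:,:2].astype(np.float32)))
uv,P,c=cloud(500,560,140,245)
m=(P[:,2]>.0065)&(P[:,2]<.02)
print('plate',m.sum(),cv2.minAreaRect(P[m][:,:2].astype(np.float32)),np.median(P[m][:,2]))
t=load('top'); N=np.load('pts.npz'); P=N['P'];c=N['c'].astype(int);u=N['u'];v=N['v']
m=(u>350)&(u<382)&(v>214)&(v<258)&(c.max(1)>75)
print('plate top',m.sum(),cv2.minAreaRect(np.array([world(t,a,b,.011)[:2] for a,b in zip(u[m],v[m])],np.float32)))
```

```text
slab ((0.5732044577598572, -0.02520786225795746), (0.2097070813179016, 0.23077161610126495), 0.9165471196174622)
tongue 1428 ((0.5068825483322144, -0.025967149063944817), (0.05856786668300629, 0.025869762524962425), 1.2903661727905273) 0.060836657470774796
ball 458 [ 0.57877218 -0.0254719   0.26487037] 0.14867182866876888 0.41541327267958955
brass 24 ((0.6076593399047852, -0.024868054315447807), (0.008023795671761036, 0.0591743178665638), 0.1764427274465561) [0.60364023 0.60656235 0.61078973] 0.06906640670502784 pix v 70 80
strip 343 ((0.5664563179016113, 0.0014776638709008694), (0.010066108778119087, 0.02946603298187256), 89.83512878417969)
strip 314 ((0.5673429369926453, -0.05172674357891083), (0.02933536283671856, 0.009501518681645393), 0.9958080649375916)
plate 2863 ((0.4897761642932892, -0.33120301365852356), (0.12958873808383942, 0.06475317478179932), 15.337018966674805) 0.012100655276324812
plate top 464 ((0.4871709644794464, -0.33359166979789734), (0.03768032044172287, 0.09530971944332123), 88.62525177001953)
```

Run:
```python
from h import *
d=load('wrist'); im=d['color']; z=d['z_map']
g=im[90:135,255:300].max(2); 
P=np.array([[world(d,u,v)[2] if z[v,u]>0 else 9 for u in range(255,300)] for v in range(90,135)])
m=((P>.1)&(P<.13)); v,u=np.nonzero(m); print('ball by depth',m.sum(),u.min()+255,u.max()+255,v.min()+90,v.max()+90, P[m].max())
(cx,cy),r=cv2.minEnclosingCircle(np.stack([u,v],1).astype(np.float32)); print(cx+255,cy+90,r,world(d,cx+255,cy+90,.109))
h=cv2.cvtColor(im,cv2.COLOR_BGR2HSV)
for c in (255,258,294,297): print(c,[ (r,tuple(h[r,c]),round(float(world(d,c,r)[2]),3)) for r in range(64,86,2)])
for c in (256,296):
  print([world(d,c,r,.068).round(4) for r in (66,80)])
```

```text
ball by depth 453 264 287 100 123 0.12083125916326215
275.4836730957031 111.67959213256836 12.188161849975586 [ 0.57475037 -0.02498886  0.109     ]
255 [(64, (np.uint8(108), np.uint8(38), np.uint8(113)), 0.06), (66, (np.uint8(17), np.uint8(19), np.uint8(120)), 0.06), (68, (np.uint8(21), np.uint8(127), np.uint8(173)), 0.069), (70, (np.uint8(21), np.uint8(145), np.uint8(183)), 0.07), (72, (np.uint8(20), np.uint8(146), np.uint8(182)), 0.068), (74, (np.uint8(20), np.uint8(145), np.uint8(183)), 0.068), (76, (np.uint8(20), np.uint8(148), np.uint8(183)), 0.069), (78, (np.uint8(21), np.uint8(145), np.uint8(181)), 0.068), (80, (np.uint8(20), np.uint8(138), np.uint8(144)), 0.068), (82, (np.uint8(105), np.uint8(22), np.uint8(93)), 0.061), (84, (np.uint8(106), np.uint8(41), np.uint8(117)), 0.058)]
258 [(64, (np.uint8(104), np.uint8(38), np.uint8(114)), 0.061), (66, (np.uint8(18), np.uint8(21), np.uint8(121)), 0.06), (68, (np.uint8(21), np.uint8(125), np.uint8(174)), 0.07), (70, (np.uint8(20), np.uint8(143), np.uint8(184)), 0.069), (72, (np.uint8(20), np.uint8(146), np.uint8(183)), 0.069), (74, (
[... 1088 characters left out ...]
9), np.uint8(120)), 0.059), (68, (np.uint8(20), np.uint8(127), np.uint8(173)), 0.068), (70, (np.uint8(20), np.uint8(147), np.uint8(182)), 0.068), (72, (np.uint8(20), np.uint8(146), np.uint8(183)), 0.069), (74, (np.uint8(20), np.uint8(147), np.uint8(182)), 0.07), (76, (np.uint8(20), np.uint8(147), np.uint8(181)), 0.07), (78, (np.uint8(20), np.uint8(142), np.uint8(183)), 0.069), (80, (np.uint8(20), np.uint8(149), np.uint8(144)), 0.069), (82, (np.uint8(113), np.uint8(11), np.uint8(93)), 0.06), (84, (np.uint8(107), np.uint8(43), np.uint8(113)), 0.059)]
[array([ 0.6153, -0.0056,  0.068 ]), array([ 0.6029, -0.0056,  0.068 ])]
[array([ 0.6159, -0.0429,  0.068 ]), array([ 0.6036, -0.0432,  0.068 ])]
```

Request:
jog_arm(moves=[[[0.0373,-0.0036,0],0,0],[[0.0373,-0.0037,0],0,0],[[0,0,0.04],0,0],[[0,0,0.04],0,0],[[0,0,0.03],0,0],[[0,0,0.02],0,0],[[0,0,0.015],0,0],[[0,0,0.013],0,0],[[0,0,0],0,0],[[0,0,0],0,0]])

```text
time_s: 3.4
tool_pos: [0.5753, -0.0241, 0.0914]
tool_rot: [1.0, 0.009, 0.0, 0.0]
force: [-0.3, -0.2, 0.5]
grip_width: 0.5
grasp_force: 0.0
```

Run:
```python
from h import *
d=cap('wrist','w1'); s=state(); print(s['tool_pos'],s['force'],s['grip_width'])
```

```text
[ 0.57532705 -0.02411118  0.09154826] [-0.04341703 -0.32375914  0.28363881] 0.5008774768258257
```

View pics/w1.png

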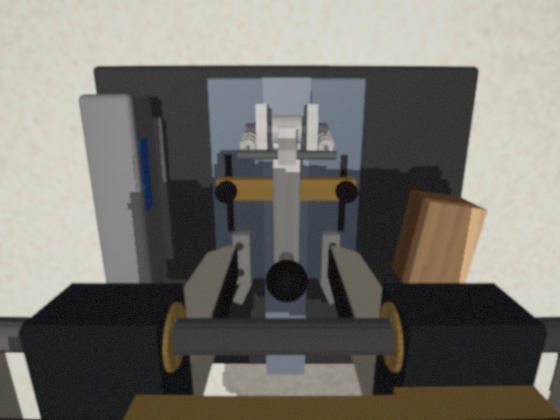

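The ball at (287,280) is centred between the fingertips (about 238 and 335), so I close on it.

Request:
jog_arm(moves=[[[0,0,0.001],0,1],[[0,0,0],0,1],[[0,0,0],0,1],[[0,0,0],0,1],[[0,0,0],0,1],[[0,0,0],0,1]])

```text
time_s: 4.2
tool_pos: [0.5749, -0.0257, 0.0898]
tool_rot: [1.0, 0.008, 0.0, 0.001]
force: [0.2, -13.5, -0.6]
grip_width: 0.199
grasp_force: 30.0
```

Run:
```python
import numpy as np
f=lambda q:np.array([-(68*np.cos(q)-28*np.sin(q)),68*np.sin(q)+28*np.cos(q)])
q=np.linspace(0,.86,11);P=np.array([f(a) for a in q]);print(np.c_[q[1:],np.diff(P,axis=0)].round(2))
```

```text
[[0.09 2.66 5.74]
 [0.17 3.14 5.49]
 [0.26 3.6  5.2 ]
 [0.34 4.03 4.87]
 [0.43 4.44 4.51]
 [0.52 4.81 4.11]
 [0.6  5.14 3.68]
 [0.69 5.44 3.22]
 [0.77 5.7  2.75]
 [0.86 5.91 2.25]]
```

Request:
jog_arm(moves=[[[0,0.0014,0],0,1],[[0.0027,0,-0.0057],0,1],[[0.0031,0,-0.0055],0,1],[[0.0036,0,-0.0052],0,1],[[0.004,0,-0.0049],0,1],[[0.0044,0,-0.0045],0,1],[[0.0048,0,-0.0041],0,1],[[0.0051,0,-0.0037],0,1],[[0.0054,0,-0.0032],0,1],[[0.0057,0,-0.0027],0,1],[[0.0059,0,-0.0023],0,1],[[0,0,0],0,1]])

```text
time_s: 5.7
tool_pos: [0.6205, -0.025, 0.1323]
tool_rot: [1.0, 0.009, 0.001, 0.0]
force: [1.6, -5.4, 1.1]
grip_width: 0.193
grasp_force: 30.0
```

Request:
jog_arm(moves=[[[0,0,0],0,0.2],[[0,0,0],0,0.2],[[0,0,0],0,0.2],[[0,0,-0.03],0,0.2],[[0,0,-0.05],0,0.2],[[-0.03,0.05,-0.02],0,-0.5],[[-0.03,0.055,0],0,-0.5],[[-0.03,0.055,0],0,-0.5],[[-0.02,0.055,0],0,-0.5],[[-0.02,0.03,0],0,-0.5],[[0,0,0],0,-0.5],[[0,0,0],0,-0.5]])

```text
time_s: 7.2
tool_pos: [0.4943, -0.2713, 0.2315]
tool_rot: [1.0, 0.009, 0.0, -0.0]
force: [-0.9, 0.5, 0.6]
grip_width: 0.748
grasp_force: 0.0
```

Run:
```python
from h import *
d=cap('wrist','w2'); s=state(); print(s['tool_pos'],s['force'],s['grip_width'])
```

```text
[ 0.49449715 -0.27098832  0.23144809] [ 0.34772062 -0.75894778 -1.11379736] 0.7469438307982309
```

View pics/w2.png

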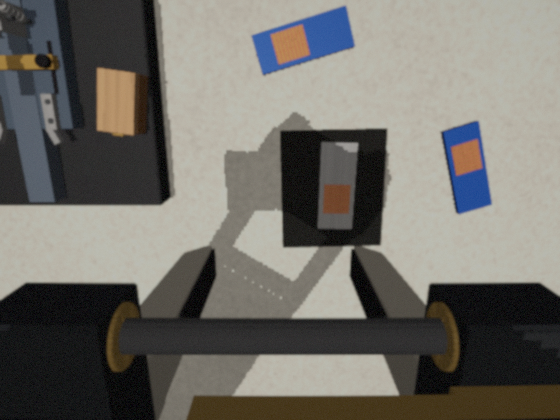

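The plate is in view with corners (322,142), (357,143), (353,229) and (318,229), patch nearer the robot. I fit its pose and check from the top camera depth that the clip stands up.

Run:
```python
from h import *
d=load('wrist'); im=d['color']
vv,uu=np.mgrid[135:236,310:366]; uv=np.stack([uu.ravel(),vv.ravel()],1)
m=im[uv[:,1],uv[:,0]].max(1)>60
P=np.array([world(d,u,v,.011)[:2] for u,v in uv[m]],np.float32)
M=np.zeros(im.shape[:2],np.uint8); M[uv[m][:,1],uv[m][:,0]]=1
c=max(cv2.findContours(M,0,cv2.CHAIN_APPROX_NONE)[0],key=cv2.contourArea)[:,0]
Q=np.array([world(d,u,v,.011)[:2] for u,v in c],np.float32); r=cv2.minAreaRect(Q);print('plate wrist',r,cv2.boxPoints(r).round(4).tolist())
h=cv2.cvtColor(im,cv2.COLOR_BGR2HSV)[uv[:,1],uv[:,0]]; k=m&(h[:,1]>120)&((h[:,0]<20))
Q=np.array([world(d,u,v,.011)[:2] for u,v in uv[k]]);print('patch',Q.mean(0))
t=cap('top'); u,v=pix(t,[.622,-.024,.1517]); print('ball px',u,v,[world(t,u,v+i).round(3).tolist() for i in(-3,0,3)])
```

```text
plate wrist ((0.48774564266204834, -0.33217769861221313), (0.10124805569648743, 0.04163448512554169), 0.02653389424085617) [[0.43709999322891235, -0.31139999628067017], [0.43709999322891235, -0.3529999852180481], [0.5383999943733215, -0.3529999852180481], [0.5383999943733215, -0.31130000948905945]]
patch [ 0.47299059 -0.33208307]
ball px 256.1134397659289 179.5978591182349 [[0.629, -0.024, 0.159], [0.62, -0.024, 0.163], [0.614, -0.024, 0.151]]
```

The clip stands up: the ball is at (256,180) with its top at z≈0.16. The plate centre is (0.488,-0.332) with yaw about 0. Descending to grasp it at the middle.

Request:
jog_arm(moves=[[[0,0,0],1.0,-0.5],[[-0.0034,0.03,0],0,-0.5],[[-0.0034,0.031,0],0,-0.5],[[0,0,0.05],0,-0.5],[[0,0,0.05],0,-0.5],[[0,0,0.05],0,-0.5],[[0,0,0.035],0,-0.5],[[0,0,0.02],0,-0.5],[[0,0,0.01],0,-0.5],[[0,0,0.006],0,-0.5],[[0,0,0],0,-0.5],[[0,0,0],0,-0.5]])

```text
time_s: 8.8
tool_pos: [0.4877, -0.333, 0.0114]
tool_rot: [1.0, 0.0, 0.001, 0.0]
force: [-0.2, 0.1, 0.0]
grip_width: 0.749
grasp_force: 0.0
```

Request:
jog_arm(moves=[[[0,0,0.003],0,-0.5],[[0,0,0.0025],0,-0.5],[[0,0,0],0,-0.1],[[0,0,0],0,0.05],[[0,0,0],0,0.15],[[0,0,0],0,0.3],[[0,0,0],0,0.5],[[0,0,0],0,1],[[0,0,0],0,1]])

```text
time_s: 9.93
tool_pos: [0.4874, -0.3327, 0.005]
tool_rot: [1.0, 0.0, 0.0, 0.0]
force: [0.1, -0.4, 1.3]
grip_width: 0.424
grasp_force: 30.0
```

Request:
jog_arm(moves=[[[0,0,-0.01],0,1],[[0,0,-0.03],0,1],[[0,0,-0.05],0,1],[[0,0,-0.04],0,1],[[0,0,-0.02],-1.0,1],[[0.002,-0.03,0],0,1],[[0.002,-0.05,0],0,1],[[0.002,-0.055,0],0,1],[[0.002,-0.055,0],0,1],[[0.002,-0.05,0],0,1],[[0.002,-0.04,0],0,1],[[0.0017,-0.0263,0],0,1]])

```text
time_s: 11.42
tool_pos: [0.4951, -0.0245, 0.1542]
tool_rot: [1.0, 0.01, -0.001, -0.0]
force: [0.3, -0.3, -2.0]
grip_width: 0.428
grasp_force: 30.0
```

Request:
jog_arm(moves=[[[0,0,0.02],0,1],[[0,0,0.03],0,1],[[0,0,0.02],0,1],[[0,0,0],0,1],[[0,0,0],0,1]])

```text
time_s: 12.05
tool_pos: [0.496, -0.0265, 0.0857]
tool_rot: [1.0, 0.009, 0.0, 0.0]
force: [0.6, -0.6, -2.5]
grip_width: 0.427
grasp_force: 30.0
```

Run:
```python
from h import *
d=cap('wrist','w3'); s=state(); print(s['tool_pos'],s['tool_rot'],s['force'],s['grip_width'])
```

```text
[ 0.49611505 -0.02648097  0.08595439] [9.99961993e-01 8.69528389e-03 6.29176224e-04 8.83707147e-05] [ 0.85428361 -0.28984435 -2.79257601] 0.42397573952641987
```

View pics/w3.png

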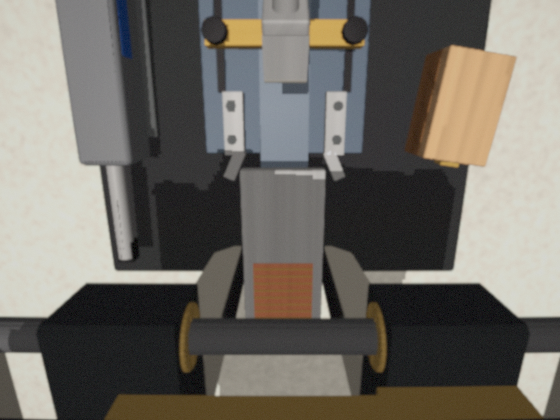

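The plate is held level: lead corners at (243,170) and (324,171), strip inner edges at about 244 and 325, with the clip standing up above. I measure the lateral offset exactly.

Run:
```python
from h import *
d=load('wrist'); g=cv2.cvtColor(d['color'],cv2.COLOR_BGR2GRAY).astype(int)
def edges(v,lo,hi):
    dif=np.diff(g[v,lo:hi]); k=np.argsort(-abs(dif))[:6]; return sorted((int(i+lo),int(dif[i])) for i in k)
for v in (105,125,145): print('strip',v,edges(v,215,256),edges(v,312,355))
for v in (185,200,220,235): print('plate',v,edges(v,232,252),edges(v,314,334))
for v in (165,210):print('tongue',v,edges(v,250,320))
yaw=np.radians(1.0); o=np.array([.5577,-.0252])
def hol(p): e=p[:2]-o; return (e[0]*np.cos(yaw)+e[1]*np.sin(yaw), -e[0]*np.sin(yaw)+e[1]*np.cos(yaw))
for (u,v,z) in ((243.5,105,.066),(326,105,.066),(244,145,.066),(325,145,.066),(242,185,.092),(324,185,.092),(242,235,.092),(324,235,.092),(283,170,.092)): print(u,v,np.round(hol(world(d,u,v,z)),4))
```

```text
strip 105 [(221, 24), (225, -30), (234, 36), (235, 29), (241, -30), (242, -44)] [(325, 31), (326, 28), (332, -25), (333, -30), (342, 31), (345, -24)]
strip 125 [(222, 25), (223, 20), (224, 10), (241, -13), (242, -40), (243, -35)] [(324, 28), (325, 37), (326, 13), (343, -12), (344, -22), (345, -24)]
strip 145 [(223, 25), (224, 17), (242, -29), (243, -45), (244, -14), (245, 17)] [(323, 13), (324, 36), (325, 18), (342, -13), (343, -21), (344, -24)]
plate 185 [(232, -5), (236, 6), (238, 15), (239, 31), (240, 22), (241, 8)] [(322, -6), (323, -11), (324, -34), (325, -24), (326, -12), (331, -8)]
plate 200 [(236, 5), (237, -5), (238, 12), (239, 27), (240, 33), (241, 12)] [(316, -3), (322, -5), (323, -23), (324, -32), (325, -23), (327, -6)]
plate 220 [(237, -7), (238, 10), (239, 10), (240, 27), (241, 30), (242, 13)] [(322, -13), (323, -32), (324, -27), (325, -12), (331, 3), (332, -6)]
plate 235 [(236, 6), (237, -9), (240, 26), (241, 30), (242, 20), (243, 6)] [(321, -5), (322, -25), (323, -32), (324, -17), (326, -6), (331, -8)]
tongue 165 [(258, 9), (259, 16), (260, 14), (261, 11), (298, 9), (307, -23)]
tongue 210 [(250, 3), (256, 5), (281, 3), (300, 3), (309, 3), (312, 4)]
243.5 105 [0.0171 0.021 ]
326 105 [ 0.0171 -0.0214]
244 145 [-0.0033  0.0213]
325 145 [-0.0033 -0.0216]
242 185 [-0.0193  0.02  ]
324 185 [-0.0194 -0.0185]
242 235 [-0.0443  0.0208]
324 235 [-0.0444 -0.0193]
283 170 [-0.0122  0.0008]
```

Request:
jog_arm(moves=[[[0,0.001,0.01],0,1],[[0,0,0.008],0,1],[[0,0,0.003],0,1],[[0,0,0],0,1],[[0,0,0],0,1]])

```text
time_s: 12.72
tool_pos: [0.4958, -0.0272, 0.0642]
tool_rot: [1.0, 0.009, 0.0, 0.0]
force: [1.0, -0.4, -1.6]
grip_width: 0.42
grasp_force: 30.0
```

Request:
jog_arm(moves=[[[0,0,0.001],0,1],[[0,0,0.001],0,1],[[0,0,0],0,1]])

```text
time_s: 13.1
tool_pos: [0.4957, -0.0272, 0.062]
tool_rot: [1.0, 0.009, 0.0, -0.0]
force: [0.8, 0.5, -1.8]
grip_width: 0.422
grasp_force: 30.0
```

Request:
jog_arm(moves=[[[0,0,0.0004],0,1],[[0,0,0.0004],0,1],[[0,0,0],0,1]])

```text
time_s: 13.48
tool_pos: [0.4957, -0.0272, 0.062]
tool_rot: [1.0, 0.009, 0.0, 0.0]
force: [-5.9, 0.8, 8.4]
grip_width: 0.423
grasp_force: 30.0
```

Contact with the slideway. I ease off and slide forward slowly.

Request:
jog_arm(moves=[[[0,0,-0.0006],0,1],[[0,0,0],0,1]])

```text
time_s: 13.72
tool_pos: [0.4957, -0.0272, 0.062]
tool_rot: [1.0, 0.009, 0.0, 0.0]
force: [-1.5, -0.9, 4.8]
grip_width: 0.422
grasp_force: 30.0
```

Request:
jog_arm(moves=[[[0.002,0,0],0,1],[[0.003,0,0],0,1],[[0.003,0,0],0,1],[[0,0,0],0,1]])

```text
time_s: 14.22
tool_pos: [0.504, -0.0271, 0.062]
tool_rot: [1.0, 0.009, 0.0, 0.0]
force: [-0.4, 1.2, 3.7]
grip_width: 0.425
grasp_force: 30.0
```

Request:
jog_arm(moves=[[[0,0,-0.0003],0,1],[[0.003,0,0],0,1],[[0.003,0,0],0,1],[[0.003,0,0],0,1],[[0,0,0],0,1]])

```text
time_s: 14.85
tool_pos: [0.513, -0.0269, 0.062]
tool_rot: [1.0, 0.009, 0.0, 0.0]
force: [1.0, -0.8, 0.1]
grip_width: 0.424
grasp_force: 30.0
```

Request:
jog_arm(moves=[[[0.003,0,0],0,1],[[0.003,0,0],0,1],[[0.003,0,0],0,1],[[0,0,0],0,1]])

```text
time_s: 15.35
tool_pos: [0.522, -0.0267, 0.062]
tool_rot: [1.0, 0.009, 0.0, -0.0]
force: [1.3, -0.2, -0.4]
grip_width: 0.425
grasp_force: 30.0
```

The lead is about 14 mm past the mouth and sliding freely. I release and regrasp 30 mm further back.

Request:
jog_arm(moves=[[[0,0,0],0,0.1],[[0,0,0],0,-0.1],[[0,0,0],0,-0.1],[[-0.01,0,0],0,-0.1],[[-0.01,0,0],0,-0.1],[[-0.01,0,0],0,-0.1],[[0,0,0],0,0.05],[[0,0,0],0,0.12],[[0,0,0],0,0.3],[[0,0,0],0,1],[[0,0,0],0,1],[[0,0,0],0,1]])

```text
time_s: 16.85
tool_pos: [0.4918, -0.0273, 0.0622]
tool_rot: [1.0, 0.009, 0.0, 0.0]
force: [1.1, -0.2, 2.8]
grip_width: 0.43
grasp_force: 30.0
```

Request:
jog_arm(moves=[[[0.002,0,0],0,1],[[0.003,0,0],0,1],[[0.003,0,0],0,1],[[0.003,0,0],0,1],[[0,0,0],0,1]])

```text
time_s: 17.48
tool_pos: [0.5028, -0.027, 0.0622]
tool_rot: [1.0, 0.009, -0.0, -0.0]
force: [-1.9, -0.6, 5.2]
grip_width: 0.425
grasp_force: 30.0
```

Request:
jog_arm(moves=[[[0.003,0,0],0,1],[[0.003,0,0],0,1],[[0.003,0,0],0,1],[[0.002,0,0],0,1],[[0,0,0],0,1]])

```text
time_s: 18.1
tool_pos: [0.5136, -0.0269, 0.0622]
tool_rot: [1.0, 0.009, -0.0, -0.0]
force: [-1.8, -0.3, 5.5]
grip_width: 0.426
grasp_force: 30.0
```

Request:
jog_arm(moves=[[[0,0,-0.0004],0,1],[[0.0015,0,0],0,1],[[0.0015,0,0],0,1],[[0.0015,0,0],0,1],[[0,0,0],0,1]])

```text
time_s: 18.73
tool_pos: [0.5183, -0.0268, 0.0623]
tool_rot: [1.0, 0.009, 0.0, -0.0]
force: [0.5, -0.1, -1.0]
grip_width: 0.423
grasp_force: 30.0
```

Request:
jog_arm(moves=[[[0.0007,0,0],0,1],[[0.0007,0,0],0,1],[[0,0,0],0,1]])

```text
time_s: 19.1
tool_pos: [0.5196, -0.0268, 0.0625]
tool_rot: [1.0, 0.009, 0.0, 0.0]
force: [-0.7, 0.5, -1.7]
grip_width: 0.429
grasp_force: 30.0
```

Request:
jog_arm(moves=[[[0.0005,0,0],0,1],[[0.0005,0,0],0,1],[[0,0,0],0,1]])

```text
time_s: 19.48
tool_pos: [0.5206, -0.0268, 0.0625]
tool_rot: [1.0, 0.009, 0.0, -0.0]
force: [-0.1, -0.0, -2.3]
grip_width: 0.422
grasp_force: 30.0
```

Request:
jog_arm(moves=[[[0,0,0.0003],0,1],[[0.0004,0,0],0,1],[[0.0004,0,0],0,1],[[0,0,0],0,1]])

```text
time_s: 19.98
tool_pos: [0.5214, -0.0268, 0.0622]
tool_rot: [1.0, 0.009, 0.0, -0.0]
force: [-0.3, 0.3, -0.4]
grip_width: 0.423
grasp_force: 30.0
```

Request:
jog_arm(moves=[[[0.0004,0,0],0,1],[[0.0004,0,0],0,1],[[0,0,0],0,1]])

```text
time_s: 20.35
tool_pos: [0.5222, -0.0267, 0.0622]
tool_rot: [1.0, 0.009, 0.0, -0.0]
force: [-0.9, -0.0, 0.2]
grip_width: 0.425
grasp_force: 30.0
```

Request:
jog_arm(moves=[[[0.0003,0,0],0,1],[[0.0003,0,0],0,1],[[0,0,0],0,1]])

```text
time_s: 20.72
tool_pos: [0.5228, -0.0267, 0.0622]
tool_rot: [1.0, 0.009, 0.0, 0.0]
force: [-1.7, -0.4, 0.6]
grip_width: 0.422
grasp_force: 30.0
```

Request:
jog_arm(moves=[[[0.0003,0,0],0,1],[[0,0,0],0,1]])

```text
time_s: 20.98
tool_pos: [0.5228, -0.0267, 0.0621]
tool_rot: [1.0, 0.009, -0.0, -0.0]
force: [-5.5, -0.2, 3.1]
grip_width: 0.43
grasp_force: 30.0
```

Request:
jog_arm(moves=[[[0.0003,0,0],0,1],[[0,0,0],0,1]])

```text
time_s: 21.22
tool_pos: [0.5228, -0.0267, 0.0622]
tool_rot: [1.0, 0.009, -0.001, -0.0]
force: [-7.7, 0.7, 5.9]
grip_width: 0.424
grasp_force: 30.0
```

Request:
jog_arm(moves=[[[0.0003,0,0],0,1],[[0,0,0],0,1]])

```text
time_s: 21.48
tool_pos: [0.5229, -0.0267, 0.0622]
tool_rot: [1.0, 0.009, -0.001, -0.0]
force: [-11.6, -0.2, 6.3]
grip_width: 0.424
grasp_force: 30.0
```

The plate is firmly on the stop (TCP stalled at 0.5229, as predicted). I ease off at once to a light press.

Request:
jog_arm(moves=[[[-0.0007,0,0],0,1],[[0,0,0],0,1]])

```text
time_s: 21.72
tool_pos: [0.5228, -0.0267, 0.0622]
tool_rot: [1.0, 0.009, -0.0, -0.0]
force: [-4.4, 0.4, 2.5]
grip_width: 0.426
grasp_force: 30.0
```

Request:
jog_arm(moves=[[[-0.0002,0,0],0,1],[[0,0,0],0,0.1],[[0,0,0],0,0],[[0,0,0],0,-0.1],[[0,0,0],0,-0.1],[[0,0,-0.01],0,-0.1],[[0,0,-0.03],0,-0.1],[[0,0,-0.05],0,-0.1],[[0,0,-0.05],0,-0.1],[[0,0,-0.018],0,-0.1],[[0,0,0],0,0],[[0,0,0],0,0]])

```text
time_s: 23.22
tool_pos: [0.5223, -0.0267, 0.2185]
tool_rot: [1.0, 0.009, -0.001, -0.0]
force: [-0.5, 0.1, -0.2]
grip_width: 0.5
grasp_force: 0.0
```

Run:
```python
from h import *
d=cap('wrist','w4'); s=state(); print(s['tool_pos'],s['force'],s['grip_width'])
```

```text
[ 0.52221563 -0.02669391  0.21832339] [ 0.37834764 -0.43945392  0.32713484] 0.4980452731255755
```

View pics/w4.png

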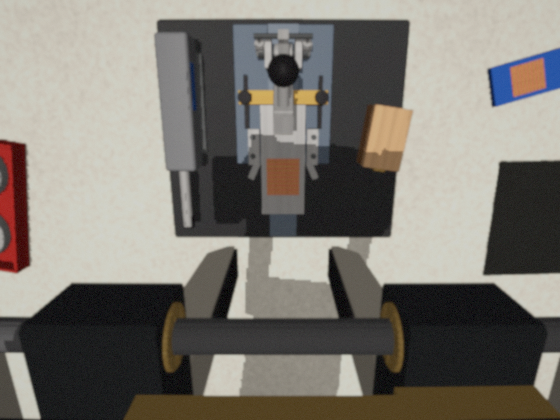

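The plate sits between the strips up to the brass bar (y≈104), patch up at (283,177). The clip is up with its ball at (284,70).

Run:
```python
from h import *
d=load('wrist'); print('ball',world(d,283.8,70.5,.1515),'trail',world(d,283,214.5,.068),'brass',world(d,262,104,.068), world(d,304,104,.068))
h=cv2.cvtColor(d['color'],cv2.COLOR_BGR2HSV)
for c in (266,302): print(c,[(r,tuple(map(int,h[r,c]))) for r in range(98,114)])
g=d['color'].max(2).astype(int); print(g[205:222,283], g[70,265:303], g[55:88,284])
f=lambda q:np.array([-(68*np.cos(q)-28*np.sin(q)),68*np.sin(q)+28*np.cos(q)])
q=np.linspace(.9,.08,25);P=np.array([f(a) for a in q]);print(np.c_[q[1:],np.diff(P,axis=0)].round(2))
```

```text
ball [ 0.62226197 -0.02457207  0.1515    ] trail [ 0.50196681 -0.02635122  0.068     ] brass [ 0.60257537 -0.00624854  0.068     ] [ 0.60320418 -0.04292253  0.068     ]
266 [(98, (21, 139, 206)), (99, (21, 141, 204)), (100, (21, 141, 205)), (101, (21, 139, 205)), (102, (20, 134, 205)), (103, (21, 129, 195)), (104, (18, 74, 172)), (105, (15, 20, 175)), (106, (19, 11, 185)), (107, (17, 9, 188)), (108, (13, 9, 190)), (109, (13, 9, 189)), (110, (15, 8, 188)), (111, (17, 9, 189)), (112, (15, 11, 189)), (113, (11, 11, 189))]
302 [(98, (21, 143, 204)), (99, (21, 136, 204)), (100, (21, 138, 204)), (101, (21, 141, 203)), (102, (20, 137, 203)), (103, (20, 129, 194)), (104, (18, 74, 173)), (105, (16, 22, 174)), (106, (15, 11, 181)), (107, (10, 8, 183)), (108, (13, 10, 184)), (109, (13, 10, 184)), (110, (15, 8, 184)), (111, (17, 10, 184)), (112, (17, 10, 184)), (113, (25, 8, 182))]
[111 108 110 112 109 111 108 107 100  85  79  81  80  78  81  78  77] [121  98  64  29  29  23  29  20  21  29  30  32  28  33  37  33  39  50
  45  46  39  38  30  34  33  30  28  26  27  23  24  24  24  32  50  66
  79  98] [33 24 18 25 30 24 22 29 31 36 39 41 45 44 46 46 42 41 36 35 31 30 32 26
 27 20 26 18 28 17 27 53 96]
[[ 0.87 -2.4  -0.74]
 [ 0.83 -2.38 -0.82]
 [ 0.8  -2.35 -0.9 ]
 [ 0.76 -2.31 -0.98]
 [ 0.73 -2.28 -1.06]
 [ 0.7  -2.24 -1.13]
 [ 0.66 -2.2  -1.21]
 [ 0.63 -2.16 -1.28]
 [ 0.59 -2.11 -1.36]
 [ 0.56 -2.07 -1.43]
 [ 0.52 -2.02 -1.5 ]
 [ 0.49 -1.96 -1.57]
 [ 0.46 -1.91 -1.63]
 [ 0.42 -1.85 -1.7 ]
 [ 0.39 -1.79 -1.76]
 [ 0.35 -1.73 -1.82]
 [ 0.32 -1.67 -1.88]
 [ 0.28 -1.6  -1.93]
 [ 0.25 -1.54 -1.99]
 [ 0.22 -1.47 -2.04]
 [ 0.18 -1.4  -2.09]
 [ 0.15 -1.33 -2.13]
 [ 0.11 -1.25 -2.18]
 [ 0.08 -1.18 -2.22]]
```

Request:
jog_arm(moves=[[[0.03,0,0],0,0],[[0.04,0,0],0,0],[[0.03,0.0002,0],0,0],[[0,0,0.03],0,0],[[0,0,0.025],0,0],[[0,0,0.018],0,0],[[0,0,0.013],0,0],[[0,0,0],0,0],[[0,0,0],0,0]])

```text
time_s: 24.4
tool_pos: [0.623, -0.0252, 0.1351]
tool_rot: [1.0, 0.009, 0.001, 0.0]
force: [0.3, 0.3, -0.2]
grip_width: 0.502
grasp_force: 0.0
```

Request:
jog_arm(moves=[[[0,0,0],0,0.4],[[0,0,0],0,0.6],[[0,0,0],0,1],[[0,0,0],0,1],[[0,0,0],0,1]])

```text
time_s: 25.02
tool_pos: [0.6228, -0.0252, 0.1343]
tool_rot: [1.0, 0.009, 0.0, -0.0]
force: [-0.1, 0.2, 1.8]
grip_width: 0.193
grasp_force: 30.0
```

Request:
jog_arm(moves=[[[-0.0024,0,0.0007],0,1],[[-0.0024,0,0.0008],0,1],[[-0.0024,0,0.0009],0,1],[[-0.0023,0,0.001],0,1],[[-0.0023,0,0.0011],0,1],[[-0.0022,0,0.0011],0,1],[[-0.0022,0,0.0012],0,1],[[-0.0022,0,0.0013],0,1],[[-0.0021,0,0.0014],0,1]])

```text
time_s: 26.15
tool_pos: [0.602, -0.0255, 0.1245]
tool_rot: [1.0, 0.009, -0.0, -0.0]
force: [-1.5, 0.7, 4.6]
grip_width: 0.196
grasp_force: 30.0
```

Request:
jog_arm(moves=[[[-0.0021,0,0.0014],0,1],[[-0.002,0,0.0015],0,1],[[-0.002,0,0.0016],0,1],[[-0.0019,0,0.0016],0,1],[[-0.0019,0,0.0017],0,1],[[-0.0018,0,0.0018],0,1],[[-0.0017,0,0.0018],0,1]])

```text
time_s: 27.02
tool_pos: [0.5886, -0.0258, 0.113]
tool_rot: [1.0, 0.009, -0.0, -0.0]
force: [-0.9, 1.0, 0.0]
grip_width: 0.198
grasp_force: 30.0
```

Request:
jog_arm(moves=[[[-0.0017,0,0.0019],0,1],[[-0.0016,0,0.0019],0,1],[[-0.0015,0,0.002],0,1],[[-0.0015,0,0.002],0,1],[[-0.0014,0,0.0021],0,1],[[0,0,0],0,1]])

```text
time_s: 27.78
tool_pos: [0.5809, -0.0259, 0.1031]
tool_rot: [1.0, 0.009, -0.0, -0.0]
force: [-1.2, 0.6, -1.1]
grip_width: 0.2
grasp_force: 30.0
```

Request:
jog_arm(moves=[[[-0.0007,0,0.001],0,1],[[-0.0007,0,0.0011],0,1],[[0,0,0],0,1]])

```text
time_s: 28.15
tool_pos: [0.5796, -0.0259, 0.1011]
tool_rot: [1.0, 0.009, -0.0, -0.0]
force: [-0.5, 2.1, -2.0]
grip_width: 0.196
grasp_force: 30.0
```

Request:
jog_arm(moves=[[[-0.0006,0,0.0011],0,1],[[-0.0006,0,0.0011],0,1],[[0,0,0],0,1]])

```text
time_s: 28.52
tool_pos: [0.5784, -0.0259, 0.0989]
tool_rot: [1.0, 0.009, -0.0, -0.0]
force: [-1.7, 1.6, -2.5]
grip_width: 0.196
grasp_force: 30.0
```

Request:
jog_arm(moves=[[[-0.0003,0,0.0005],0,1],[[-0.0003,0,0.0005],0,1],[[0,0,0],0,1]])

```text
time_s: 28.9
tool_pos: [0.5779, -0.0259, 0.098]
tool_rot: [1.0, 0.009, -0.0, -0.0]
force: [-1.3, 1.6, -1.5]
grip_width: 0.197
grasp_force: 30.0
```

Request:
jog_arm(moves=[[[-0.0002,0,0.0005],0,1],[[0,0,0],0,1]])

```text
time_s: 29.15
tool_pos: [0.5777, -0.026, 0.0975]
tool_rot: [1.0, 0.009, -0.0, -0.0]
force: [-1.6, 2.3, -1.3]
grip_width: 0.192
grasp_force: 30.0
```

Request:
jog_arm(moves=[[[-0.0002,0,0.0004],0,1],[[0,0,0],0,1]])

```text
time_s: 29.4
tool_pos: [0.5775, -0.026, 0.0971]
tool_rot: [1.0, 0.009, -0.0, -0.0]
force: [-1.4, 1.8, -1.7]
grip_width: 0.194
grasp_force: 30.0
```

Request:
jog_arm(moves=[[[-0.0002,0,0.0004],0,1],[[0,0,0],0,1]])

```text
time_s: 29.65
tool_pos: [0.5773, -0.026, 0.0967]
tool_rot: [1.0, 0.009, -0.0, -0.0]
force: [-2.3, 3.3, -1.6]
grip_width: 0.195
grasp_force: 30.0
```

Request:
jog_arm(moves=[[[-0.0002,0,0.0003],0,1],[[0,0,0],0,1]])

```text
time_s: 29.9
tool_pos: [0.5773, -0.026, 0.0967]
tool_rot: [1.0, 0.009, 0.0, -0.0]
force: [-1.1, 2.2, 1.3]
grip_width: 0.198
grasp_force: 30.0
```

The clip stopped moving and the pull reversed, so the nose bears on the plate. I let go and rise straight up.

Request:
jog_arm(moves=[[[0,0,0],0,1],[[0,0,0],0,0.5],[[0,0,0],0,0.3],[[0,0,0],0,0.1],[[0,0,0],0,0],[[0,0,-0.01],0,0],[[0,0,-0.03],0,0],[[0,0,-0.05],0,0],[[-0.03,0,-0.03],0,0],[[-0.03,0,0],0,0],[[0,0,0],0,0],[[0,0,0],0,0]])

```text
time_s: 31.4
tool_pos: [0.5175, -0.027, 0.2169]
tool_rot: [1.0, 0.009, 0.0, 0.0]
force: [-0.3, -0.1, 1.0]
grip_width: 0.499
grasp_force: 0.0
```

Run:
```python
from h import *
d=cap('wrist','w5'); s=state(); print(s['tool_pos'],s['force'],s['grip_width'],s['time_s'])
```

```text
[ 0.51756111 -0.02706171  0.2164924 ] [ 0.46552257 -0.12510744 -0.488097  ] 0.49782368178734815 31.45
```

View pics/w5.png

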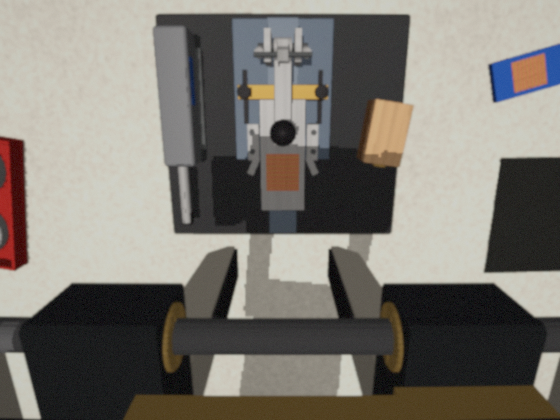

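The clip is down with its ball at (283,132), and the plate lies in the strips up to the brass bar. I check the gap numerically, then hand in.

Run:
```python
from h import *
d=load('wrist'); h=cv2.cvtColor(d['color'],cv2.COLOR_BGR2HSV); g=d['color'].max(2).astype(int)
for c in (266,301): print(c,[(r,int(h[r,c][1]),int(g[r,c])) for r in range(95,106)])
e=int(np.argmin(np.diff(g[200:218,275:290].mean(1))))+200; print('trail',e,world(d,283,e+.5,.068),'brass',world(d,266,99.5,.068))
gap_ok=all((h[98:106,c][:,1].max()>0) and g[96:106,c].min()>130 for c in (266,301)); print(gap_ok)
if gap_ok: print(hand_in())
```

```text
266 [(95, 140, 204), (96, 140, 204), (97, 138, 200), (98, 123, 186), (99, 58, 171), (100, 20, 178), (101, 10, 187), (102, 11, 189), (103, 8, 188), (104, 8, 189), (105, 9, 189)]
301 [(95, 143, 202), (96, 141, 203), (97, 137, 199), (98, 118, 186), (99, 58, 171), (100, 19, 174), (101, 10, 181), (102, 10, 183), (103, 10, 182), (104, 8, 182), (105, 10, 181)]
trail 209 [ 0.50302701 -0.02664856  0.068     ] brass [ 0.60199432 -0.01018615  0.068     ]
True
the job is handed in; nothing more can be done
None
```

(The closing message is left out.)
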